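# Sweep the small things off the desk into the open-fronted tidy

## Task

Clear the writing space: with the fingertips, sweep the red magnet, the green magnet and the eraser along the desk, through the open side of the dark wooden tidy, until all three lie completely inside it. Slide them only, never pick them up or lift them off the desk, and leave the ink bottle, the stone seal and the tape roll standing where they are.

Things in the scene. Friction and masses are not known exactly. Their poses are not given: they have to be found in the camera images.
- tidy: U-shaped desk tidy of dark wood, fixed: three walls 30 mm high, 10 mm thick; cork lining flush with the desk (no step). Inside 130 mm deep (its x, -65 to +65) and 150 mm wide (its y, -75 to +75). Origin: middle of the inside, desk level. Its -x side is the open mouth, no wall or lip; +x points to the back wall. It stands at the left of the work, mouth roughly to the world's -y; place and angle vary.
- tidy_mouth (a point): Middle of the tidy's open side, at desk level, 65 mm from the tidy's origin along its -x; axes as the tidy's.
- red_magnet: Red plastic board magnet, a flat disc 30 mm across and 10 mm high, about 25 g, lying loose on the desk; it does not attract anything here. Origin at the centre of its underside, z up.
- green_magnet: Green plastic board magnet, a flat disc 30 mm across and 10 mm high, about 25 g, lying loose on the desk; it does not attract anything here. Origin at the centre of its underside, z up.
- eraser: White block eraser with a blue sleeve, 28 mm (x) by 24 mm (y) by 12 mm high, about 20 g, lying loose on the desk at any angle. Origin at the centre of its underside, z up.
- ink_bottle: Closed amber ink jar with black cap, 44 mm across, 55 mm high, standing loose beside the work: leave alone. Origin at the centre of its underside.
- seal: Pale stone seal, 26 mm square and 57 mm high, standing loose beside the work: leave alone. Origin at the centre of its underside.
- tape_roll: Yellow roll of tape lying flat, 54 mm across, 38 mm hole, 18 mm high, loose beside the work: leave alone. Origin at the centre of its underside.

How it is judged:
At the end, for the whole second after the job is handed in: Both magnets and the eraser lie at rest on the desk within the tidy's three walls and wholly past its mouth (magnet centres at least 15 mm, eraser centre at least 12 mm inside the mouth line); the ink bottle, seal and tape roll stand upright within 15 mm of where they began (x of red_magnet in the frame of tidy between -0.05 and 0.065 m and y of red_magnet in the frame of tidy between -0.075 and 0.075 m and height (world z) of each of red_magnet, green_magnet, eraser below 0.016 m and linear speed of each of red_magnet, green_magnet, eraser below 0.02 m/s and x of green_magnet in the frame of tidy between -0.05 and 0.065 m and y of green_magnet in the frame of tidy between -0.075 and 0.075 m and x of eraser in the frame of tidy between -0.053 and 0.065 m and y of eraser in the frame of tidy between -0.075 and 0.075 m and distance of each of ink_bottle, seal, tape_roll from where it was at the start of the episode below 0.015 m and angle between each of ink_bottle, seal, tape_roll's own z axis and vertical below 0.3 rad); the robot touches nothing.
It fails at once if a magnet or the eraser is lifted: its underside centre more than 20 mm above the desk (height (world z) of any of red_magnet, green_magnet, eraser above 0.02 m).
It fails at once if the ink bottle is disturbed: moved over 15 mm or tipped (distance of ink_bottle from where it was at the start of the episode above 0.015 m or angle between ink_bottle's own z axis and vertical above 0.3 rad).
It fails at once if the stone seal is disturbed: moved over 15 mm or tipped (distance of seal from where it was at the start of the episode above 0.015 m or angle between seal's own z axis and vertical above 0.3 rad).
It fails at once if the tape roll is disturbed: moved over 15 mm or tipped (distance of tape_roll from where it was at the start of the episode above 0.015 m or angle between tape_roll's own z axis and vertical above 0.3 rad).
It also fails if it takes over 72 s, if anything falls off the work surface, if the arm or the gripper's body presses on something with over 40 N, if the wrist force passes 120 N, or if a joint passes its speed limit or range.

## Robot

A 6-joint arm with a two-finger parallel gripper is mounted at the origin on the work surface. World frame = base frame: x ahead of the robot, y to its left, z up, the work surface at z = 0. Lengths are in m, angles in rad, forces in N, time in s.
With the tool pointing down it reaches from about 0.3 to 0.825 m from the base axis. Payload 5.4 kg.
Tool frame: the origin (TCP) lies between the finger pads; the fingertips stand 19 mm ahead of it and the grasp point (between the pads) is the TCP; y points along the fingers, z is the direction in which the jaws open and shut, and the axes are right-handed (so a half turn about y gives the same grasp; the last joint's range is limited). The gripper opens to 92 mm and grips with 3 to 60 N. Pads are 20 mm wide; open, the fingers measure 128 mm over their backs; the gripper's body (75 mm by 189 mm) begins 69 mm behind the grasp point.
Start: joints at [1.064, 0.158, 1.597, -0, 1.386, -0.21], TCP at [0.168, 0.55, 0.234] pointing down, gripper open.
Joint ranges: [-2.91, 2.91], [-0.94, 2.29], [0.18, 2.7], [-1.29, 4.43], [0.17, 2.64], [-3, 3]. Speed limits (rad/s): [2.57, 2.57, 3.14, 3.14, 3.14, 3.14].

## Interface

Orientations are given as a unit quaternion [x, y, z, w].
In Python, from station import manip gives the robot as it stands.
- The arm moves only by the shell command python3 -m crank 'ROWS' [FORCE]. ROWS is JSON, a list of rows, each an object of numbers: "x", "y", "z": the shift along the tool's x, y, z scaled (see below); "wx", "wy", "wz": the turn, a rotation vector about the tool's x, y, z scaled (see below); "gripper": the gripper command: -1 is fully open, 1 is shut, values between are in proportion. A call has 1 to 5 rows; each row shifts and turns the commanded pose from where the row before left it, along the tool's axes as they then stand; what a row does not reach is not made up. The controller multiplies each number of a shift by 0.04 m and each number of a turn by 0.08 rad. A row lasts 1/12 s, in which the tool goes at most 41.7 mm and 7.16 degrees, less where a joint would pass 70% of its speed; a pose out of reach is approached as far as the arm can. A call with a number of a shift or a turn outside -1 to 1 is refused whole. A call with a gripper value outside its range is refused whole. The fingers move at their own pace and stop on an object; FORCE is the grip in N (left out, the last holds). Time passes only in rows, so rows that do not move let the fingers close. It gives the time, the measured TCP pose, the force and the opening at its end, in the units of the state.
- manip.state(): the state, without advancing time (a new reading comes with each control period).
- manip.get_image(name): name is "scene" or "top" or "wrist"; returns a dict with "img" (384x512x3 uint8, red, green, blue), "depth" (384x512 float32, m along the optical axis (not along the pixel's ray), 0 where there is no reading), "mtx" (3x3 intrinsics, pixels), "distortion" ([k1, k2, p1, p2, k3] as OpenCV has them; the pictures are not rectified), "R" (3x3) and "t" (3): a world point X has camera coordinates R X + t. Camera axes: x right, y down, z forward; pixel columns grow to the right and rows downward; lengths in m; the calibration is good to about 2 mm. A picture is of the moment at which its call begins.
- manip.hand_in(): hands the job in, once; it reports no verdict.
The state is a dict: "time_s": time; "q": joint angles; "dq": joint speeds; "joint_torque": joint torques, N m; "tcp_pos": TCP position; "ee_rot": TCP orientation; "force": force on the tool from outside, world axes, zero at the start; "ft_torque": the same for the moment, N m; "gripper_width": finger opening in m.
Only numpy, scipy, OpenCV 4.12 (cv2) and the standard library are available. Lean on these libraries where they do the work, as an engineer would, in place of code of your own. Each camera call takes 0.05 s, during which the arm holds its last target.

## Working session

There is one attempt and no reset: what is moved stays moved. The work goes in short steps, Python scripts to look and compute and a shell command to move; the robot and the scene stay as the last step left them, time stands still between calls to the robot, and variables do not carry over. Pictures are saved under pics/ and viewed, and the job is handed in when it is done.

```bash
ls; mkdir -p pics
cat > h.py <<'E'
from station import manip
import numpy as np, cv2
def shot(n,f):
    d=manip.get_image(n); cv2.imwrite('pics/'+f,d['img'][:,:,::-1]); np.savez('pics/'+f[:-4]+'.npz',**{k:np.array(v) for k,v in d.items()}); return d
def load(f): return dict(np.load('pics/'+f+'.npz'))
def ray(d,u,v,z):
    p=cv2.undistortPoints(np.array([[[u,v]]],float),d['mtx'],d['distortion'])[0,0]
    R=d['R'];c=-R.T@d['t'];r=R.T@np.array([p[0],p[1],1]); return c+r*(z-c[2])/r[2]
E
python3 - <<'E'
from h import *
for n in('top','scene'): shot(n,n+'0.png')
s=manip.state();print({k:np.round(v,3).tolist() for k,v in s.items()})
E
```

```text
pics
{'time_s': 0.1, 'q': [1.064, 0.159, 1.598, -0.0, 1.386, -0.21], 'dq': [-0.002, -0.002, -0.002, 0.001, -0.001, -0.003], 'joint_torque': [0.0, -38.65, -32.296, 0.07, 0.034, -0.0], 'tcp_pos': [0.168, 0.549, 0.233], 'ee_rot': [0.7, -0.105, 0.104, -0.699], 'force': [0.536, 0.734, -0.076], 'ft_torque': [0.04, -0.01, 0.026], 'gripper_width': 0.092}
```

View pics/top0.png

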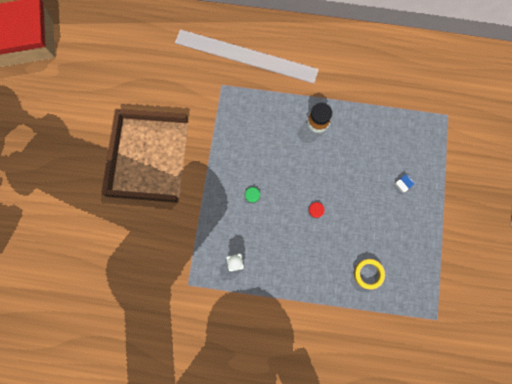

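View pics/scene0.png

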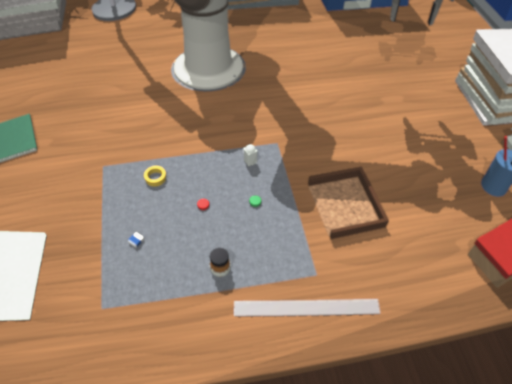

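The top view shows the tidy at about (148,155) with its mouth at x≈183. Green is at (252,194), red at (317,210) and the eraser at (404,183). The bottle (320,117), seal (235,262) and tape (370,274) stand clear of them.

Run:
```python
from h import *
for n in('top0','scene0'):
    d=load(n);hsv=cv2.cvtColor(d['img'],cv2.COLOR_RGB2HSV);H,S,V=cv2.split(hsv)
    print(n,'cam',np.round(-d['R'].T@d['t'],3))
    M={'red':((H<6)|(H>174))&(S>170)&(V>100),'green':(H>50)&(H<80)&(S>150),'blue':(H>105)&(H<125)&(S>150),'yel':(H>24)&(H<32)&(S>170)}
    for k,m in M.items():
        nn,l,st,c=cv2.connectedComponentsWithStats(m.astype(np.uint8))
        for i in range(1,nn):
            if 30<st[i,4]<900: print(k,st[i].tolist(),np.round(c[i],1),np.round(ray(d,*c[i],.018 if k=='yel' else .011),4))
d=load('top0')
print('seal top',ray(d,235,262,.057),'bottle top',ray(d,321,113,.055))
# crops
a=d['img'][90:215,90:210];cv2.imwrite('pics/c1.png',cv2.resize(a,None,fx=5,fy=4.8,interpolation=2)[:,:,::-1])
rows=[(215,290,205,265),(90,140,295,345),(160,205,380,430)]
cv2.imwrite('pics/c2.png',np.hstack([cv2.resize(d['img'][r[0]:r[1],r[2]:r[3]],(260,int(260*(r[1]-r[0])/(r[3]-r[2]))),interpolation=2)[:230] for r in rows])[:,:,::-1])
```

```text
top0 cam [0.392 0.012 0.781]
red [309, 203, 15, 14, 165] [316.1 209.5] [ 0.5295 -0.078   0.011 ]
green [246, 187, 14, 15, 157] [252.1 194.3] [0.5415 0.0447 0.011 ]
blue [401, 175, 12, 13, 68] [406.9 180.9] [ 0.6082 -0.2436  0.011 ]
yel [356, 260, 28, 29, 254] [369.2 273.7] [ 0.425  -0.1854  0.018 ]
scene0 cam [ 1.207 -0.091  0.899]
blue [487, 0, 25, 20, 313] [502.6   7.4] [-0.2081  1.1655  0.011 ]
seal top [0.41143053 0.05499967 0.057     ] bottle top [ 0.70278244 -0.06188639  0.055     ]
```

View pics/c1.png

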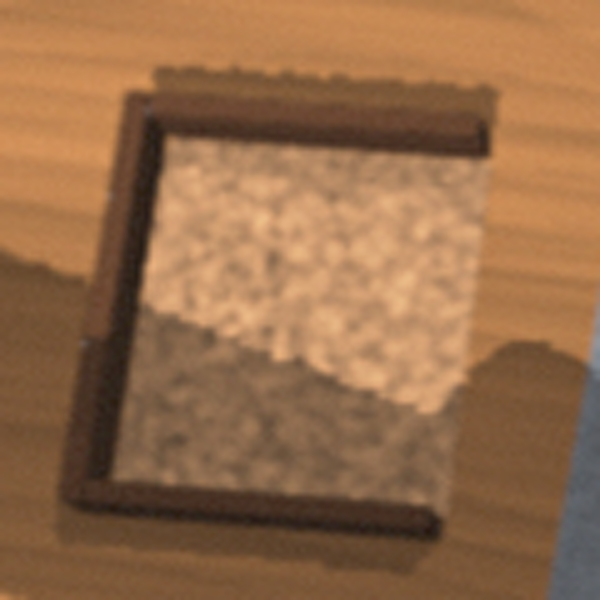

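View pics/c2.png

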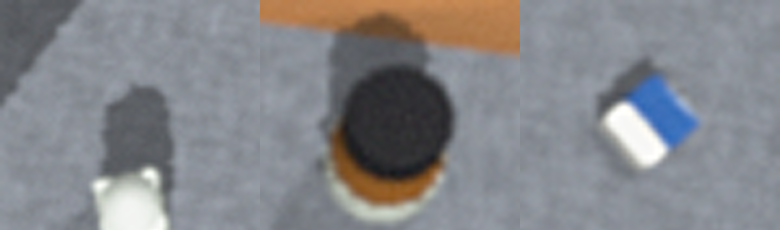

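Run:
```python
from h import *
d=load('top0')
f=lambda u,v,z:np.round(ray(d,90+u/5,90+v/4.8,z)[:2],4)
for n,u,v,z in [('backleft outer top',130,90,.03),('backright outer top',68,500,.03),('mouth near-robot outer top',437,515,.03),('mouth far outer top',483,118,.03),('cork mouth far',489,157,0),('cork mouth near',445,508,0),('',440,535,0)]: print(n,f(u,v,z))
print('cap',ray(d,295+ (398-260)/5.2,90+122/5.2,.055))
print('erz',[np.round(ray(d,380+(u-520)/5.2,160+v/5.2,.012)[:2],4) for u,v in((600,125),(652,75),(697,122),(645,170))])
print('sealtop',[np.round(ray(d,205+u*60/260,215+v*60/260,.057)[:2],4) for u,v in((93,182),(155,170))])
s=manip.state()
from scipy.spatial.transform import Rotation as Ro
print(np.round(Ro.from_quat(s['ee_rot']).as_matrix(),3))
```

```text
backleft outer top [0.6682 0.3282]
backright outer top [0.5001 0.3159]
mouth near-robot outer top [0.5134 0.179 ]
mouth far outer top [0.6747 0.1903]
cork mouth far [0.6694 0.1921]
cork mouth near [0.5214 0.1831]
 [0.5104 0.1831]
cap [ 0.70201705 -0.06297272  0.055     ]
erz [array([ 0.5987, -0.2218]), array([ 0.6202, -0.2396]), array([ 0.6048, -0.2572]), array([ 0.5843, -0.2394])]
sealtop [array([0.4178, 0.0708]), array([0.4259, 0.0471])]
[[ 0.956 -0.001  0.292]
 [-0.292 -0.001  0.956]
 [-0.    -1.    -0.002]]
```

```bash
python3 -m crank '[{"wy":1,"gripper":0.61},{"wy":1,"gripper":0.61},{"wy":1,"gripper":0.61},{"wy":1,"gripper":0.61},{"wy":1,"gripper":0.61}]' 10
python3 -m crank '[{"wy":1,"gripper":0.61},{"wy":1,"gripper":0.61},{"wy":1,"gripper":0.61},{"wy":1,"gripper":0.61},{"wy":1,"gripper":0.61}]'
python3 -m crank '[{"wy":1,"gripper":0.61},{"wy":1,"gripper":0.61},{"wy":1,"gripper":0.61},{"wy":1,"gripper":0.61},{"wy":1,"gripper":0.61}]'
python3 -m crank '[{"wy":0.93,"gripper":0.61},{"x":0.75,"z":0.5,"gripper":0.61},{"x":0.75,"z":0.5,"gripper":0.61},{"x":0.75,"z":0.5,"gripper":0.61},{"gripper":0.61}]'
cat > s.py <<'E'
from h import *
from scipy.spatial.transform import Rotation as Ro
s=manip.state();print(s['time_s'],np.round(s['tcp_pos'],4),round(s['gripper_width'],4),np.round(s['q'],2),np.round(s['force'],1));print(np.round(Ro.from_quat(s['ee_rot']).as_matrix(),3))
E
python3 s.py
```

```text
0.1 [0.1679 0.5494 0.2327] 0.0921 [ 1.06  0.16  1.6  -0.    1.39 -0.21] [ 0.5  0.7 -0.1]
[[ 0.956 -0.001  0.292]
 [-0.292 -0.001  0.956]
 [-0.    -1.    -0.002]]$[0]: bad value
$[0]: bad value
$[0]: bad value
$[0]: bad value
```

```bash
python3 -m crank '[{"x":0,"y":0,"z":0,"wx":0,"wy":1,"wz":0,"gripper":0.61}]' 10;python3 s.py
```

```text
time_s: 0.18
tcp_pos: [0.168, 0.5494, 0.2329]
ee_rot: [0.695, -0.133, 0.132, -0.694]
force: [-0.2, -0.4, 1.0]
gripper_width: 0.087
0.1833 [0.168  0.5494 0.2329] 0.087 [ 1.06  0.16  1.6  -0.    1.39 -0.13] [-0.2 -0.4  1. ]
[[ 0.93  -0.001  0.368]
 [-0.368 -0.001  0.93 ]
 [-0.    -1.    -0.001]]
```

All seven keys are required in each row.

```bash
python3 -m crank '[{"x":0,"y":0,"z":0,"wx":0,"wy":1,"wz":0,"gripper":0.61},{"x":0,"y":0,"z":0,"wx":0,"wy":1,"wz":0,"gripper":0.61},{"x":0,"y":0,"z":0,"wx":0,"wy":1,"wz":0,"gripper":0.61},{"x":0,"y":0,"z":0,"wx":0,"wy":1,"wz":0,"gripper":0.61},{"x":0,"y":0,"z":0,"wx":0,"wy":1,"wz":0,"gripper":0.61}]'
python3 -m crank '[{"x":0,"y":0,"z":0,"wx":0,"wy":1,"wz":0,"gripper":0.61},{"x":0,"y":0,"z":0,"wx":0,"wy":1,"wz":0,"gripper":0.61},{"x":0,"y":0,"z":0,"wx":0,"wy":1,"wz":0,"gripper":0.61},{"x":0,"y":0,"z":0,"wx":0,"wy":1,"wz":0,"gripper":0.61},{"x":0,"y":0,"z":0,"wx":0,"wy":1,"wz":0,"gripper":0.61}]'
python3 -m crank '[{"x":0,"y":0,"z":0,"wx":0,"wy":1,"wz":0,"gripper":0.61},{"x":0,"y":0,"z":0,"wx":0,"wy":1,"wz":0,"gripper":0.61},{"x":0,"y":0,"z":0,"wx":0,"wy":1,"wz":0,"gripper":0.61},{"x":0,"y":0,"z":0,"wx":0,"wy":1,"wz":0,"gripper":0.61},{"x":0,"y":0,"z":0,"wx":0,"wy":0.93,"wz":0,"gripper":0.61}]'
python3 -m crank '[{"x":0.75,"y":0,"z":0.5,"wx":0,"wy":0,"wz":0,"gripper":0.61},{"x":0.75,"y":0,"z":0.5,"wx":0,"wy":0,"wz":0,"gripper":0.61},{"x":0.75,"y":0,"z":0.5,"wx":0,"wy":0,"wz":0,"gripper":0.61},{"x":0.75,"y":0,"z":0.5,"wx":0,"wy":0,"wz":0,"gripper":0.61},{"x":0.75,"y":0,"z":0.5,"wx":0,"wy":0,"wz":0,"gripper":0.61}]'
python3 s.py
```

```text
time_s: 0.6
tcp_pos: [0.168, 0.5495, 0.233]
ee_rot: [0.654, -0.269, 0.269, -0.653]
force: [-0.0, 0.4, 0.1]
gripper_width: 0.0539
time_s: 1.02
tcp_pos: [0.168, 0.5495, 0.233]
ee_rot: [0.588, -0.394, 0.394, -0.587]
force: [-0.2, 0.7, -0.3]
gripper_width: 0.0205
time_s: 1.43
tcp_pos: [0.168, 0.5495, 0.233]
ee_rot: [0.499, -0.501, 0.501, -0.499]
force: [-0.8, 0.8, -0.4]
gripper_width: 0.018
time_s: 1.85
tcp_pos: [0.2684, 0.3982, 0.2331]
ee_rot: [0.5, -0.5, 0.5, -0.5]
force: [1.2, 0.6, 0.2]
gripper_width: 0.018
1.85 [0.2684 0.3982 0.2331] 0.018 [ 0.73 -0.09  1.85 -0.    1.38  0.73] [1.2 0.6 0.2]
[[ 0.    -0.001  1.   ]
 [-1.    -0.001  0.   ]
 [ 0.001 -1.    -0.001]]
```

```bash
python3 -m crank '[{"x":0.72,"y":0,"z":0.488,"wx":0,"wy":0,"wz":0,"gripper":0.61},{"x":0.72,"y":0,"z":0.488,"wx":0,"wy":0,"wz":0,"gripper":0.61},{"x":0.72,"y":0,"z":0.488,"wx":0,"wy":0,"wz":0,"gripper":0.61},{"x":0.72,"y":0,"z":0.488,"wx":0,"wy":0,"wz":0,"gripper":0.61},{"x":0.72,"y":0,"z":0.488,"wx":0,"wy":0,"wz":0,"gripper":0.61}]'
python3 -m crank '[{"x":0.72,"y":0,"z":0.488,"wx":0,"wy":0,"wz":0,"gripper":0.61},{"x":0.72,"y":0,"z":0.488,"wx":0,"wy":0,"wz":0,"gripper":0.61},{"x":0.72,"y":0,"z":0.488,"wx":0,"wy":0,"wz":0,"gripper":0.61},{"x":0.72,"y":0,"z":0.488,"wx":0,"wy":0,"wz":0,"gripper":0.61},{"x":0.72,"y":0,"z":0.488,"wx":0,"wy":0,"wz":0,"gripper":0.61}]'
python3 -m crank '[{"x":0.72,"y":0,"z":0.488,"wx":0,"wy":0,"wz":0,"gripper":0.61},{"x":0.72,"y":0,"z":0.488,"wx":0,"wy":0,"wz":0,"gripper":0.61},{"x":0.72,"y":0,"z":0.488,"wx":0,"wy":0,"wz":0,"gripper":0.61},{"x":0.72,"y":0,"z":0.488,"wx":0,"wy":0,"wz":0,"gripper":0.61},{"x":0,"y":0.75,"z":0,"wx":0,"wy":0,"wz":0,"gripper":0.61}]'
python3 -m crank '[{"x":0,"y":0.8,"z":0,"wx":0,"wy":0,"wz":0,"gripper":0.61},{"x":0,"y":0.8,"z":0,"wx":0,"wy":0,"wz":0,"gripper":0.61},{"x":0,"y":0.8,"z":0,"wx":0,"wy":0,"wz":0,"gripper":0.61},{"x":0,"y":0,"z":0,"wx":0,"wy":0,"wz":0,"gripper":0.61}]'
python3 s.py
```

```text
time_s: 2.27
tcp_pos: [0.366, 0.2542, 0.2333]
ee_rot: [-0.5, 0.5, -0.5, 0.5]
force: [0.5, 0.5, -0.1]
gripper_width: 0.0181
time_s: 2.68
tcp_pos: [0.4636, 0.1101, 0.2333]
ee_rot: [-0.5, 0.5, -0.5, 0.5]
force: [0.3, 0.2, -0.5]
gripper_width: 0.0178
time_s: 3.1
tcp_pos: [0.5474, -0.0093, 0.2089]
ee_rot: [0.497, -0.497, 0.506, -0.501]
force: [0.4, -0.4, 0.6]
gripper_width: 0.0177
time_s: 3.43
tcp_pos: [0.5358, -0.0025, 0.1005]
ee_rot: [-0.502, 0.504, -0.496, 0.497]
force: [-0.8, -0.7, -0.4]
gripper_width: 0.0176
3.4333 [ 0.5358 -0.0025  0.1005] 0.0176 [-0.23  0.21  1.81 -0.    1.13 -0.23] [-0.8 -0.7 -0.4]
[[-0.001 -0.013  1.   ]
 [-1.     0.003 -0.001]
 [-0.003 -1.    -0.013]]
```

Run:
```python
from h import *
shot('top','t1.png');shot('wrist','w1.png')
cv2.imwrite('pics/tw1.png',np.vstack([cv2.imread('pics/t1.png')[60:310],cv2.imread('pics/w1.png')[60:]]))
```

```text
(no output)
```

View pics/tw1.png

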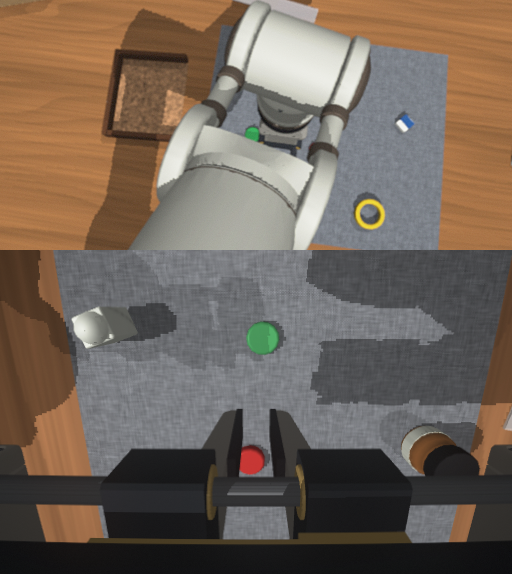

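The wrist view shows green straight ahead at about (262,338) in the composite, slightly right of the finger gap's centreline. The seal and bottle are well to the sides.

```bash
python3 -m crank '[{"x":0,"y":0.49,"z":0,"wx":0,"wy":0,"wz":0,"gripper":0.61},{"x":0,"y":0.49,"z":0,"wx":0,"wy":0,"wz":0,"gripper":0.61},{"x":0,"y":0.49,"z":0,"wx":0,"wy":0,"wz":0,"gripper":0.61},{"x":0,"y":0.49,"z":0,"wx":0,"wy":0,"wz":0,"gripper":0.61},{"x":0,"y":0,"z":0,"wx":0,"wy":0,"wz":0,"gripper":0.61}]'
python3 s.py
cat > w.py <<'E'
import sys
from h import *
d=shot('wrist',sys.argv[1]+'.png');hsv=cv2.cvtColor(d['img'],cv2.COLOR_RGB2HSV);H,S,V=cv2.split(hsv)
for k,m in {'red':((H<6)|(H>174))&(S>170)&(V>80),'green':(H>50)&(H<80)&(S>120),'blue':(H>105)&(H<125)&(S>150),'yel':(H>24)&(H<32)&(S>170)}.items():
    nn,l,st,c=cv2.connectedComponentsWithStats(m.astype(np.uint8))
    for i in range(1,nn):
        if st[i,4]>150: print(k,st[i].tolist(),np.round(ray(d,*c[i],.008),3))
E
python3 w.py w2
```

```text
time_s: 3.95
tcp_pos: [0.5405, -0.0033, 0.0285]
ee_rot: [-0.5, 0.501, -0.499, 0.5]
force: [-0.7, 1.1, -0.1]
gripper_width: 0.0182
3.95 [ 0.5405 -0.0033  0.0285] 0.0182 [-0.23  0.33  1.84 -0.    0.98 -0.23] [-0.7  1.1 -0.1]
[[-0.    -0.002  1.   ]
 [-1.     0.    -0.   ]
 [-0.    -1.    -0.002]]
red [226, 317, 37, 23, 726] [ 0.531 -0.081  0.008]
green [237, 136, 46, 46, 1617] [0.543 0.046 0.008]
```

View pics/w2.png

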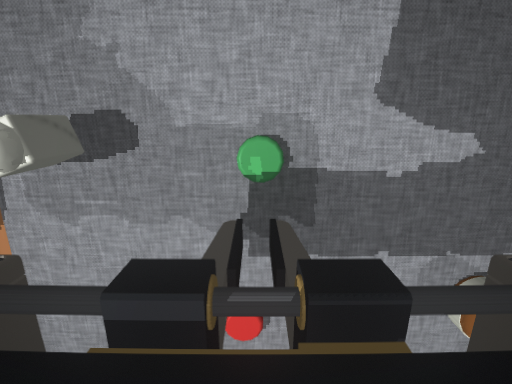

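Green sits at (0.543, 0.046), ahead of the TCP at x 0.5405. I'll lower the tips by 5 mm and begin the sweep.

```bash
python3 -m crank '[{"x":0,"y":0.14,"z":0.06,"wx":0,"wy":0,"wz":0,"gripper":0.61},{"x":-0.2,"y":0,"z":0,"wx":0,"wy":0,"wz":0,"gripper":0.61},{"x":-0.2,"y":0,"z":0,"wx":0,"wy":0,"wz":0,"gripper":0.61},{"x":-0.2,"y":0,"z":0,"wx":0,"wy":0,"wz":0,"gripper":0.61},{"x":-0.3,"y":0,"z":0.03,"wx":0,"wy":0,"wz":0,"gripper":0.61}]'
python3 -m crank '[{"x":-0.3,"y":0,"z":0.04,"wx":0,"wy":0,"wz":0,"gripper":0.61},{"x":-0.3,"y":0,"z":0.04,"wx":0,"wy":0,"wz":0,"gripper":0.61},{"x":-0.3,"y":0,"z":0.04,"wx":0,"wy":0,"wz":0,"gripper":0.61},{"x":-0.3,"y":0,"z":0.04,"wx":0,"wy":0,"wz":0,"gripper":0.61},{"x":-0.3,"y":0,"z":0.04,"wx":0,"wy":0,"wz":0,"gripper":0.61}]'
python3 s.py; python3 w.py w3
```

```text
time_s: 4.42
tcp_pos: [0.5453, 0.0332, 0.0244]
ee_rot: [0.5, -0.5, 0.501, -0.5]
force: [0.2, -0.5, 0.4]
gripper_width: 0.0178
time_s: 4.83
tcp_pos: [0.553, 0.0939, 0.0236]
ee_rot: [0.5, -0.5, 0.5, -0.5]
force: [-0.1, 0.1, 0.9]
gripper_width: 0.0177
4.8333 [0.553  0.0939 0.0236] 0.0177 [-0.05  0.38  1.78 -0.    0.98 -0.05] [-0.1  0.1  0.9]
[[ 0. -0.  1.]
 [-1. -0.  0.]
 [ 0. -1. -0.]]
green [235, 183, 43, 42, 1141] [0.554 0.113 0.008]
```

View pics/w3.png

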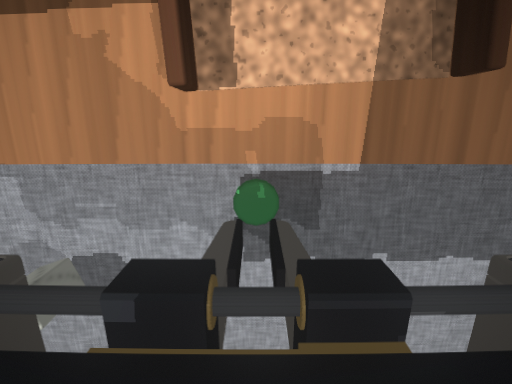

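Green sits in the cradle at (256,202). The mouth's inner corners show at about (196,90) and (452,75).

```bash
python3 - <<'E'
from h import *
d=load('w3')
for u,v in((196,90),(452,75),(160,5)):print(ray(d,u,v,0)[:2])
E
python3 -m crank '[{"x":-0.3,"y":0,"z":0.04,"wx":0,"wy":0,"wz":0,"gripper":0.61},{"x":-0.3,"y":0,"z":0.04,"wx":0,"wy":0,"wz":0,"gripper":0.61},{"x":-0.3,"y":0,"z":0.04,"wx":0,"wy":0,"wz":0,"gripper":0.61},{"x":-0.3,"y":0,"z":0.04,"wx":0,"wy":0,"wz":0,"gripper":0.61},{"x":-0.3,"y":0,"z":0.04,"wx":0,"wy":0,"wz":0,"gripper":0.61}]'
```

```text
[0.51660459 0.18382483]
[0.67083567 0.19317723]
[0.49847712 0.22959686]
time_s: 5.3
tcp_pos: [0.561, 0.1537, 0.0235]
ee_rot: [-0.5, 0.5, -0.5, 0.5]
force: [-0.0, -0.6, 0.5]
gripper_width: 0.018
```

```bash
python3 -m crank '[{"x":-0.3,"y":0,"z":0,"wx":0,"wy":0,"wz":0,"gripper":0.61},{"x":-0.3,"y":0,"z":0,"wx":0,"wy":0,"wz":0,"gripper":0.61},{"x":-0.3,"y":0,"z":0,"wx":0,"wy":0,"wz":0,"gripper":0.61},{"x":-0.3,"y":0,"z":0,"wx":0,"wy":0,"wz":0,"gripper":0.61},{"x":-0.3,"y":0,"z":0,"wx":0,"wy":0,"wz":0,"gripper":0.61}]'
python3 -m crank '[{"x":-0.3,"y":0,"z":-0.02,"wx":0,"wy":0,"wz":0,"gripper":0.61},{"x":-0.3,"y":0,"z":-0.02,"wx":0,"wy":0,"wz":0,"gripper":0.61},{"x":-0.2,"y":0,"z":-0.02,"wx":0,"wy":0,"wz":0,"gripper":0.61},{"x":-0.2,"y":0,"z":0,"wx":0,"wy":0,"wz":0,"gripper":0.61},{"x":0,"y":0,"z":0,"wx":0,"wy":0,"wz":0,"gripper":0.61}]'
python3 s.py; python3 w.py w4
```

```text
time_s: 5.72
tcp_pos: [0.5608, 0.2137, 0.0236]
ee_rot: [-0.5, 0.5, -0.5, 0.5]
force: [-0.8, -0.2, -0.3]
gripper_width: 0.0177
time_s: 6.13
tcp_pos: [0.5584, 0.254, 0.0236]
ee_rot: [-0.5, 0.5, -0.5, 0.5]
force: [-0.0, -0.6, -0.3]
gripper_width: 0.0184
6.1333 [0.5584 0.254  0.0236] 0.0184 [0.23 0.49 1.62 0.   1.02 0.23] [-0.  -0.6 -0.3]
[[ 0.001  0.     1.   ]
 [-1.     0.     0.001]
 [-0.    -1.     0.   ]]
green [234, 180, 44, 42, 1225] [0.558 0.276 0.008]
```

View pics/w4.png

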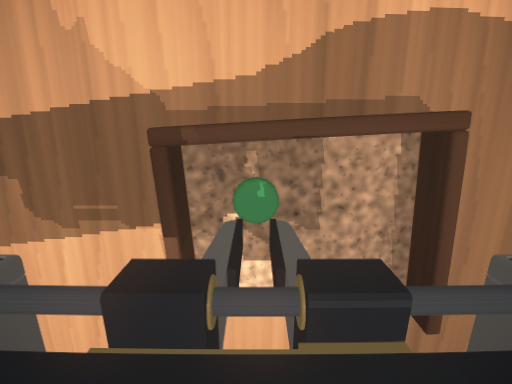

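```bash
python3 -m crank '[{"x":-0.2,"y":0,"z":0,"wx":0,"wy":0,"wz":0,"gripper":0.61},{"x":-0.2,"y":0,"z":0,"wx":0,"wy":0,"wz":0,"gripper":0.61},{"x":0,"y":0,"z":0,"wx":0,"wy":0,"wz":0,"gripper":0.61},{"x":0.4,"y":0,"z":0,"wx":0,"wy":0,"wz":0,"gripper":0.61},{"x":0.2,"y":-0.7,"z":0,"wx":0,"wy":0,"wz":0,"gripper":0.61}]'
python3 -m crank '[{"x":0,"y":-0.8,"z":0,"wx":0,"wy":0,"wz":0,"gripper":0.61},{"x":0.5,"y":0,"z":0,"wx":0,"wy":0,"wz":0,"gripper":0.61},{"x":0.8,"y":0,"z":0,"wx":0,"wy":0,"wz":0,"gripper":0.61},{"x":0.8,"y":0,"z":-0.1,"wx":0,"wy":0,"wz":0,"gripper":0.61},{"x":0.8,"y":0,"z":-0.1,"wx":0,"wy":0,"wz":0,"gripper":0.61}]'
python3 -m crank '[{"x":0.8,"y":0,"z":-0.1,"wx":0,"wy":0,"wz":0,"gripper":0.61},{"x":0.8,"y":0,"z":-0.1,"wx":0,"wy":0,"wz":0,"gripper":0.61},{"x":0.8,"y":0,"z":-0.1,"wx":0,"wy":0,"wz":0,"gripper":0.61},{"x":0.8,"y":0,"z":-0.1,"wx":0,"wy":0,"wz":0,"gripper":0.61},{"x":0.8,"y":0,"z":-0.1,"wx":0,"wy":0,"wz":0,"gripper":0.61}]'
python3 -m crank '[{"x":0.8,"y":0,"z":0,"wx":0,"wy":0,"wz":0,"gripper":0.61},{"x":0.8,"y":0,"z":0,"wx":0,"wy":0,"wz":0,"gripper":0.61},{"x":0.8,"y":0,"z":0,"wx":0,"wy":0,"wz":0,"gripper":0.61},{"x":0,"y":0,"z":0,"wx":0,"wy":0,"wz":0,"gripper":0.61}]'
python3 s.py; python3 w.py w5
```

```text
time_s: 6.6
tcp_pos: [0.5541, 0.2428, 0.0462]
ee_rot: [0.503, -0.502, 0.498, -0.497]
force: [-0.5, -0.6, -0.6]
gripper_width: 0.0179
time_s: 7.02
tcp_pos: [0.5505, 0.1274, 0.084]
ee_rot: [-0.5, 0.5, -0.5, 0.5]
force: [0.8, -0.2, 0.3]
gripper_width: 0.0177
time_s: 7.43
tcp_pos: [0.5301, -0.0331, 0.0838]
ee_rot: [0.5, -0.5, 0.5, -0.5]
force: [0.6, 1.3, -0.9]
gripper_width: 0.0178
time_s: 7.77
tcp_pos: [0.5309, -0.1329, 0.0844]
ee_rot: [0.499, -0.5, 0.502, -0.498]
force: [0.1, -1.1, 1.0]
gripper_width: 0.018
7.7667 [ 0.5309 -0.1329  0.0844] 0.018 [-0.47  0.25  1.8  -0.    1.08 -0.46] [ 0.1 -1.1  1. ]
[[-0.005  0.002  1.   ]
 [-1.    -0.003 -0.005]
 [ 0.003 -1.     0.002]]
red [239, 124, 33, 36, 916] [ 0.53  -0.078  0.008]
```

View pics/w5.png

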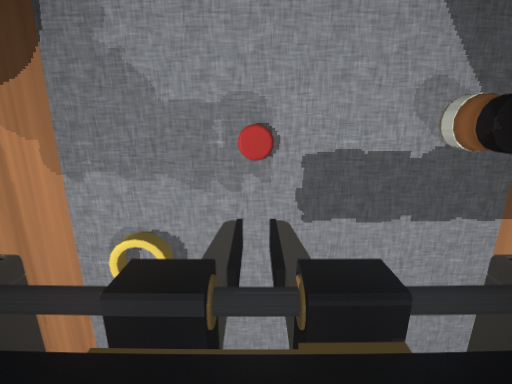

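Red is at (255,142), in line with the gap. The tape (140,260) and bottle (470,120) are off to the sides.

```bash
python3 -m crank '[{"x":0,"y":0.38,"z":0,"wx":0,"wy":0,"wz":0,"gripper":0.61},{"x":0,"y":0.38,"z":0,"wx":0,"wy":0,"wz":0,"gripper":0.61},{"x":0,"y":0.38,"z":0,"wx":0,"wy":0,"wz":0,"gripper":0.61},{"x":0,"y":0.37,"z":0,"wx":0,"wy":0,"wz":0,"gripper":0.61},{"x":0,"y":0,"z":0,"wx":0,"wy":0,"wz":0,"gripper":0.61}]'
python3 -m crank '[{"x":-0.2,"y":0,"z":0,"wx":0,"wy":0,"wz":0,"gripper":0.61},{"x":-0.2,"y":0,"z":0,"wx":0,"wy":0,"wz":0,"gripper":0.61},{"x":-0.2,"y":0,"z":0,"wx":0,"wy":0,"wz":0,"gripper":0.61},{"x":-0.2,"y":0,"z":0,"wx":0,"wy":0,"wz":0,"gripper":0.61},{"x":-0.3,"y":0,"z":0.02,"wx":0,"wy":0,"wz":0,"gripper":0.61}]'
python3 -m crank '[{"x":-0.3,"y":0,"z":0.04,"wx":0,"wy":0,"wz":0,"gripper":0.61},{"x":-0.3,"y":0,"z":0.08,"wx":0,"wy":0,"wz":0,"gripper":0.61},{"x":-0.3,"y":0,"z":0.08,"wx":0,"wy":0,"wz":0,"gripper":0.61},{"x":-0.3,"y":0,"z":0.08,"wx":0,"wy":0,"wz":0,"gripper":0.61},{"x":-0.3,"y":0,"z":0.08,"wx":0,"wy":0,"wz":0,"gripper":0.61}]'
python3 s.py; python3 w.py w6
```

```text
time_s: 8.23
tcp_pos: [0.528, -0.1253, 0.0202]
ee_rot: [-0.501, 0.502, -0.498, 0.499]
force: [-0.3, 0.1, -0.6]
gripper_width: 0.0181
time_s: 8.65
tcp_pos: [0.5318, -0.0829, 0.0241]
ee_rot: [0.5, -0.5, 0.501, -0.5]
force: [0.4, -0.4, 1.1]
gripper_width: 0.018
time_s: 9.07
tcp_pos: [0.546, -0.0221, 0.0233]
ee_rot: [0.5, -0.5, 0.5, -0.5]
force: [-0.1, -0.8, 0.4]
gripper_width: 0.0177
9.0667 [ 0.546  -0.0221  0.0233] 0.0177 [-0.26  0.35  1.82 -0.    0.97 -0.26] [-0.1 -0.8  0.4]
[[-0.  0.  1.]
 [-1. -0. -0.]
 [ 0. -1.  0.]]
red [236, 182, 43, 43, 1198] [ 0.547 -0.002  0.008]
```

View pics/w6.png

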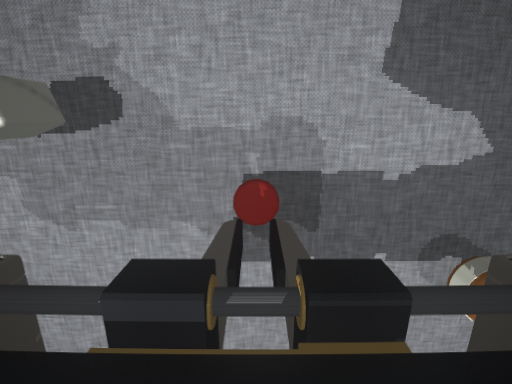

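Red is in the cradle at (256,202).

```bash
python3 -m crank '[{"x":-0.3,"y":0,"z":0.09,"wx":0,"wy":0,"wz":0,"gripper":0.61},{"x":-0.3,"y":0,"z":0.09,"wx":0,"wy":0,"wz":0,"gripper":0.61},{"x":-0.3,"y":0,"z":0.09,"wx":0,"wy":0,"wz":0,"gripper":0.61},{"x":-0.3,"y":0,"z":0.09,"wx":0,"wy":0,"wz":0,"gripper":0.61},{"x":-0.3,"y":0,"z":0.09,"wx":0,"wy":0,"wz":0,"gripper":0.61}]'
python3 -m crank '[{"x":-0.3,"y":0,"z":0.09,"wx":0,"wy":0,"wz":0,"gripper":0.61},{"x":-0.3,"y":0,"z":0.09,"wx":0,"wy":0,"wz":0,"gripper":0.61},{"x":-0.3,"y":0,"z":0.09,"wx":0,"wy":0,"wz":0,"gripper":0.61},{"x":-0.3,"y":0,"z":0.09,"wx":0,"wy":0,"wz":0,"gripper":0.61},{"x":-0.3,"y":0,"z":0.09,"wx":0,"wy":0,"wz":0,"gripper":0.61}]'
python3 -m crank '[{"x":-0.3,"y":0,"z":0.09,"wx":0,"wy":0,"wz":0,"gripper":0.61},{"x":-0.3,"y":0,"z":0.09,"wx":0,"wy":0,"wz":0,"gripper":0.61},{"x":-0.3,"y":0,"z":0.09,"wx":0,"wy":0,"wz":0,"gripper":0.61},{"x":-0.3,"y":0,"z":0.09,"wx":0,"wy":0,"wz":0,"gripper":0.61},{"x":-0.3,"y":0,"z":0.09,"wx":0,"wy":0,"wz":0,"gripper":0.61}]'
python3 s.py; python3 w.py w7
```

```text
time_s: 9.53
tcp_pos: [0.564, 0.0378, 0.0231]
ee_rot: [-0.5, 0.5, -0.5, 0.5]
force: [-0.1, -0.5, -0.5]
gripper_width: 0.0181
time_s: 9.95
tcp_pos: [0.582, 0.0977, 0.0232]
ee_rot: [-0.5, 0.5, -0.5, 0.5]
force: [0.7, 0.3, -0.3]
gripper_width: 0.0178
time_s: 10.37
tcp_pos: [0.6, 0.1577, 0.0232]
ee_rot: [0.5, -0.5, 0.5, -0.5]
force: [-0.2, -1.4, 0.8]
gripper_width: 0.018
10.3667 [0.6    0.1577 0.0232] 0.018 [ 0.06  0.51  1.6  -0.    1.03  0.06] [-0.2 -1.4  0.8]
[[-0. -0.  1.]
 [-1. -0. -0.]
 [ 0. -1. -0.]]
red [234, 179, 45, 46, 1611] [0.6   0.18  0.008]
green [152, 0, 55, 34, 1443] [0.559 0.286 0.008]
```

View pics/w7.png

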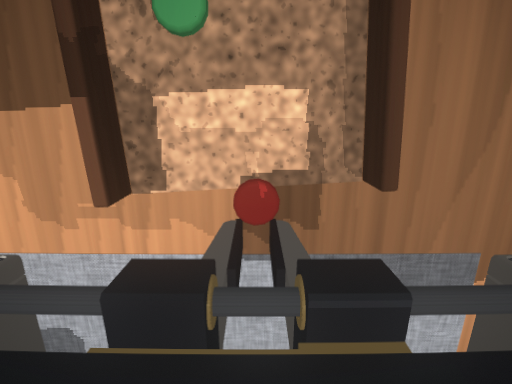

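Red is at (256,202), about to cross the mouth line. Green rests deep inside at (180,10).

```bash
python3 -m crank '[{"x":-0.3,"y":0,"z":0,"wx":0,"wy":0,"wz":0,"gripper":0.61},{"x":-0.3,"y":0,"z":0,"wx":0,"wy":0,"wz":0,"gripper":0.61},{"x":-0.3,"y":0,"z":-0.03,"wx":0,"wy":0,"wz":0,"gripper":0.61},{"x":-0.3,"y":0,"z":-0.03,"wx":0,"wy":0,"wz":0,"gripper":0.61},{"x":-0.3,"y":0,"z":-0.03,"wx":0,"wy":0,"wz":0,"gripper":0.61}]'
python3 -m crank '[{"x":-0.3,"y":0,"z":-0.03,"wx":0,"wy":0,"wz":0,"gripper":0.61},{"x":-0.25,"y":0,"z":0,"wx":0,"wy":0,"wz":0,"gripper":0.61},{"x":-0.2,"y":0,"z":0,"wx":0,"wy":0,"wz":0,"gripper":0.61},{"x":0,"y":0,"z":0,"wx":0,"wy":0,"wz":0,"gripper":0.61}]'
python3 s.py; python3 w.py w8
```

```text
time_s: 10.83
tcp_pos: [0.5958, 0.2177, 0.0232]
ee_rot: [-0.5, 0.5, -0.5, 0.5]
force: [0.2, -0.5, 0.9]
gripper_width: 0.0179
time_s: 11.17
tcp_pos: [0.5948, 0.2482, 0.0233]
ee_rot: [-0.5, 0.5, -0.5, 0.5]
force: [0.5, 0.6, 0.1]
gripper_width: 0.0181
11.1667 [0.5948 0.2482 0.0233] 0.0181 [0.21 0.56 1.53 0.   1.05 0.21] [0.5 0.6 0.1]
[[ 0.001  0.     1.   ]
 [-1.     0.     0.001]
 [-0.    -1.     0.   ]]
red [234, 177, 45, 46, 1598] [0.594 0.272 0.008]
green [175, 145, 38, 29, 497] [0.555 0.299 0.008]
```

View pics/w8.png

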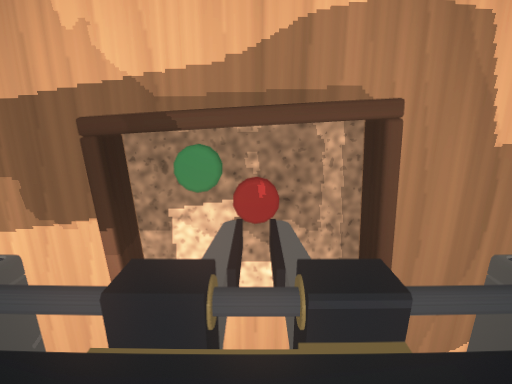

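Red lies beside green, both inside. Now to the eraser.

```bash
python3 -m crank '[{"x":0.4,"y":0,"z":0,"wx":0,"wy":0,"wz":0,"gripper":0.61},{"x":0.2,"y":-0.7,"z":0,"wx":0,"wy":0,"wz":0,"gripper":0.61},{"x":0,"y":-0.8,"z":0,"wx":0,"wy":0,"wz":0,"gripper":0.61},{"x":0.5,"y":0,"z":0,"wx":0,"wy":0,"wz":0,"gripper":0.61},{"x":0.8,"y":0,"z":0,"wx":0,"wy":0,"wz":0,"gripper":0.61}]'
python3 -m crank '[{"x":0.8,"y":0,"z":0,"wx":0,"wy":0,"wz":0,"gripper":0.61},{"x":0.8,"y":0,"z":0,"wx":0,"wy":0,"wz":0,"gripper":0.61},{"x":0.8,"y":0,"z":0,"wx":0,"wy":0,"wz":0,"gripper":0.61},{"x":0.8,"y":0,"z":0,"wx":0,"wy":0,"wz":0,"gripper":0.61},{"x":0.8,"y":0,"z":0,"wx":0,"wy":0,"wz":0,"gripper":0.61}]'
python3 -m crank '[{"x":0.8,"y":0,"z":0.05,"wx":0,"wy":0,"wz":0,"gripper":0.61},{"x":0.8,"y":0,"z":0.05,"wx":0,"wy":0,"wz":0,"gripper":0.61},{"x":0.8,"y":0,"z":0.05,"wx":0,"wy":0,"wz":0,"gripper":0.61},{"x":0.8,"y":0,"z":0,"wx":0,"wy":0,"wz":0,"gripper":0.61},{"x":0.8,"y":0,"z":0,"wx":0,"wy":0,"wz":0,"gripper":0.61}]'
python3 -m crank '[{"x":0.8,"y":0,"z":0,"wx":0,"wy":0,"wz":0,"gripper":0.61},{"x":0.8,"y":0,"z":0,"wx":0,"wy":0,"wz":0,"gripper":0.61},{"x":0.8,"y":0,"z":0,"wx":0,"wy":0,"wz":0,"gripper":0.61},{"x":0.3,"y":0,"z":0,"wx":0,"wy":0,"wz":0,"gripper":0.61},{"x":0,"y":0,"z":0,"wx":0,"wy":0,"wz":0,"gripper":0.61}]'
python3 s.py; python3 w.py w9
```

```text
time_s: 11.63
tcp_pos: [0.5968, 0.1701, 0.0862]
ee_rot: [-0.499, 0.498, -0.501, 0.502]
force: [0.0, 0.4, -0.2]
gripper_width: 0.0181
time_s: 12.05
tcp_pos: [0.5941, 0.0071, 0.0832]
ee_rot: [0.5, -0.5, 0.501, -0.499]
force: [0.5, 0.1, 0.4]
gripper_width: 0.0177
time_s: 12.47
tcp_pos: [0.5996, -0.1529, 0.0832]
ee_rot: [0.5, -0.5, 0.501, -0.499]
force: [0.1, -0.8, 0.0]
gripper_width: 0.0181
time_s: 12.88
tcp_pos: [0.5995, -0.2618, 0.0833]
ee_rot: [0.499, -0.501, 0.502, -0.498]
force: [0.3, 1.4, 0.3]
gripper_width: 0.0176
12.8833 [ 0.5995 -0.2618  0.0833] 0.0176 [-0.6   0.5   1.48 -0.    1.16 -0.59] [0.3 1.4 0.3]
[[-0.005  0.     1.   ]
 [-1.    -0.001 -0.005]
 [ 0.001 -1.     0.   ]]
blue [251, 186, 23, 15, 164] [ 0.604 -0.25   0.008]
```

View pics/w9.png

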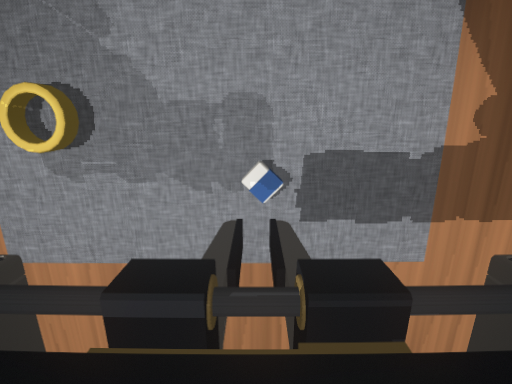

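The eraser is at (263,182), a corner facing the fingers and a little right of the gap's centre at 256. The tape is far left.

```bash
python3 - <<'E'
from h import *
d=load('w9')
for u,v in((263,182),(243,180),(263,161),(283,183),(265,203)):print(ray(d,u,v,.012)[:2])
E
python3 -m crank '[{"x":0.3,"y":0,"z":0.03,"wx":0,"wy":0,"wz":0,"gripper":0.61},{"x":0.4,"y":0,"z":0.04,"wx":0,"wy":0,"wz":0,"gripper":0.61},{"x":0.3,"y":0,"z":0,"wx":0,"wy":0,"wz":0,"gripper":0.61},{"x":0,"y":0,"z":0,"wx":0,"wy":0,"wz":0,"gripper":0.61}]';python3 s.py
```

```text
[ 0.60532304 -0.23961346]
[ 0.5887156  -0.23782555]
[ 0.60529309 -0.22206307]
[ 0.62198303 -0.24055074]
[ 0.60705472 -0.2578995 ]
time_s: 13.27
tcp_pos: [0.6036, -0.299, 0.0834]
ee_rot: [0.5, -0.5, 0.501, -0.5]
force: [-0.8, -0.9, -0.4]
gripper_width: 0.0177
13.2667 [ 0.6036 -0.299   0.0834] 0.0177 [-0.64  0.55  1.41 -0.    1.18 -0.64] [-0.8 -0.9 -0.4]
[[-0.001  0.     1.   ]
 [-1.    -0.001 -0.001]
 [ 0.001 -1.     0.   ]]
```

```bash
python3 -m crank '[{"x":0,"y":0.38,"z":0.06,"wx":0,"wy":0,"wz":0,"gripper":0.61},{"x":0,"y":0.38,"z":0,"wx":0,"wy":0,"wz":0,"gripper":0.61},{"x":0,"y":0.38,"z":0,"wx":0,"wy":0,"wz":0,"gripper":0.61},{"x":0,"y":0.2,"z":0,"wx":0,"wy":0,"wz":0,"gripper":0.61},{"x":0,"y":0.15,"z":0,"wx":0,"wy":0,"wz":0,"gripper":0.61}]'
python3 -m crank '[{"x":-0.2,"y":0,"z":0,"wx":0,"wy":0,"wz":0,"gripper":0.61},{"x":-0.2,"y":0,"z":0,"wx":0,"wy":0,"wz":0,"gripper":0.61},{"x":-0.2,"y":0,"z":0,"wx":0,"wy":0,"wz":0,"gripper":0.61},{"x":-0.2,"y":0,"z":0,"wx":0,"wy":0,"wz":0,"gripper":0.61},{"x":-0.2,"y":0,"z":0,"wx":0,"wy":0,"wz":0,"gripper":0.61}]'
python3 -m crank '[{"x":-0.2,"y":0,"z":0,"wx":0,"wy":0,"wz":0,"gripper":0.61},{"x":-0.2,"y":0,"z":0,"wx":0,"wy":0,"wz":0,"gripper":0.61}]'
python3 s.py; python3 w.py w10
```

```text
time_s: 13.68
tcp_pos: [0.6044, -0.2958, 0.0203]
ee_rot: [-0.5, 0.502, -0.498, 0.5]
force: [0.5, 0.3, 0.2]
gripper_width: 0.0175
time_s: 14.1
tcp_pos: [0.6065, -0.2567, 0.0245]
ee_rot: [0.5, -0.499, 0.5, -0.5]
force: [-0.1, 0.1, 0.5]
gripper_width: 0.0179
time_s: 14.27
tcp_pos: [0.6062, -0.2408, 0.0241]
ee_rot: [0.5, -0.5, 0.5, -0.5]
force: [-1.1, -0.6, 1.0]
gripper_width: 0.018
14.2667 [ 0.6062 -0.2408  0.0241] 0.018 [-0.56  0.58  1.5  -0.    1.06 -0.56] [-1.1 -0.6  1. ]
[[-0.     0.001  1.   ]
 [-1.    -0.001 -0.   ]
 [ 0.001 -1.     0.001]]
```

View pics/w10.png

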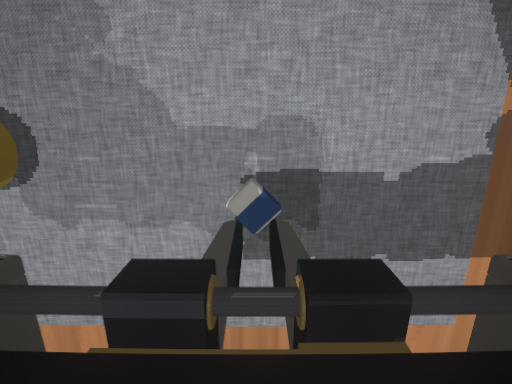

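The eraser's corner is seated between the tips at (254,207). I'll push straight past the bottle, then drift towards +x.

```bash
python3 -m crank '[{"x":-0.3,"y":0,"z":0,"wx":0,"wy":0,"wz":0,"gripper":0.61},{"x":-0.3,"y":0,"z":0,"wx":0,"wy":0,"wz":0,"gripper":0.61},{"x":-0.3,"y":0,"z":0,"wx":0,"wy":0,"wz":0,"gripper":0.61},{"x":-0.3,"y":0,"z":0,"wx":0,"wy":0,"wz":0,"gripper":0.61},{"x":-0.3,"y":0,"z":0,"wx":0,"wy":0,"wz":0,"gripper":0.61}]'
python3 -m crank '[{"x":-0.3,"y":0,"z":0,"wx":0,"wy":0,"wz":0,"gripper":0.61},{"x":-0.3,"y":0,"z":0,"wx":0,"wy":0,"wz":0,"gripper":0.61},{"x":-0.3,"y":0,"z":0,"wx":0,"wy":0,"wz":0,"gripper":0.61},{"x":-0.3,"y":0,"z":0,"wx":0,"wy":0,"wz":0,"gripper":0.61},{"x":-0.3,"y":0,"z":0,"wx":0,"wy":0,"wz":0,"gripper":0.61}]'
python3 -m crank '[{"x":-0.3,"y":0,"z":0,"wx":0,"wy":0,"wz":0,"gripper":0.61},{"x":-0.3,"y":0,"z":0,"wx":0,"wy":0,"wz":0,"gripper":0.61},{"x":-0.3,"y":0,"z":0,"wx":0,"wy":0,"wz":0,"gripper":0.61},{"x":-0.3,"y":0,"z":0,"wx":0,"wy":0,"wz":0,"gripper":0.61},{"x":-0.3,"y":0,"z":0,"wx":0,"wy":0,"wz":0,"gripper":0.61}]'
python3 s.py; python3 w.py w11
```

```text
time_s: 14.73
tcp_pos: [0.6059, -0.1801, 0.0236]
ee_rot: [-0.5, 0.5, -0.5, 0.5]
force: [0.6, -0.6, 0.1]
gripper_width: 0.0179
time_s: 15.15
tcp_pos: [0.6059, -0.1203, 0.0236]
ee_rot: [-0.5, 0.5, -0.5, 0.5]
force: [0.1, -0.2, 1.3]
gripper_width: 0.0177
time_s: 15.57
tcp_pos: [0.606, -0.0603, 0.0236]
ee_rot: [0.5, -0.5, 0.5, -0.5]
force: [1.0, 0.3, 0.0]
gripper_width: 0.0177
15.5667 [ 0.606  -0.0603  0.0236] 0.0177 [-0.3   0.49  1.64 -0.    1.02 -0.3 ] [1.  0.3 0. ]
[[-0.  0.  1.]
 [-1. -0. -0.]
 [ 0. -1.  0.]]
```

View pics/w11.png

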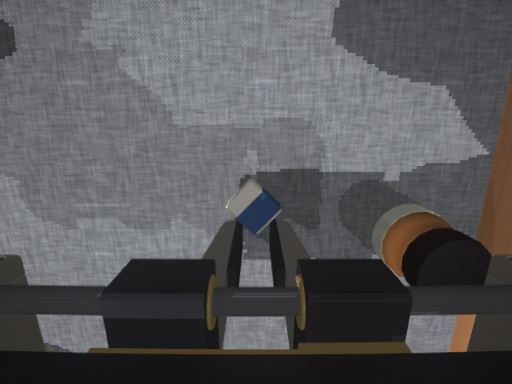

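The eraser is still seated at (254,207), and the bottle, base near (405,235), is clear of the fingers.

```bash
python3 -m crank '[{"x":-0.3,"y":0,"z":0,"wx":0,"wy":0,"wz":0,"gripper":0.61},{"x":-0.3,"y":0,"z":0,"wx":0,"wy":0,"wz":0,"gripper":0.61},{"x":-0.3,"y":0,"z":0,"wx":0,"wy":0,"wz":0,"gripper":0.61},{"x":-0.3,"y":0,"z":0,"wx":0,"wy":0,"wz":0,"gripper":0.61},{"x":-0.3,"y":0,"z":0,"wx":0,"wy":0,"wz":0,"gripper":0.61}]'
python3 -m crank '[{"x":-0.3,"y":0,"z":0.05,"wx":0,"wy":0,"wz":0,"gripper":0.61},{"x":-0.3,"y":0,"z":0.05,"wx":0,"wy":0,"wz":0,"gripper":0.61},{"x":-0.3,"y":0,"z":0.05,"wx":0,"wy":0,"wz":0,"gripper":0.61},{"x":-0.3,"y":0,"z":0.05,"wx":0,"wy":0,"wz":0,"gripper":0.61},{"x":-0.3,"y":0,"z":0.05,"wx":0,"wy":0,"wz":0,"gripper":0.61}]'
python3 -m crank '[{"x":-0.3,"y":0,"z":0.05,"wx":0,"wy":0,"wz":0,"gripper":0.61},{"x":-0.3,"y":0,"z":0.05,"wx":0,"wy":0,"wz":0,"gripper":0.61},{"x":-0.3,"y":0,"z":0.05,"wx":0,"wy":0,"wz":0,"gripper":0.61},{"x":-0.3,"y":0,"z":0.05,"wx":0,"wy":0,"wz":0,"gripper":0.61},{"x":-0.3,"y":0,"z":0.05,"wx":0,"wy":0,"wz":0,"gripper":0.61}]'
python3 s.py; python3 w.py w12
```

```text
time_s: 16.03
tcp_pos: [0.606, -0.0003, 0.0236]
ee_rot: [-0.5, 0.5, -0.5, 0.5]
force: [0.4, 0.1, -0.0]
gripper_width: 0.0181
time_s: 16.45
tcp_pos: [0.6163, 0.0597, 0.0236]
ee_rot: [0.5, -0.5, 0.5, -0.5]
force: [0.2, -0.5, -0.1]
gripper_width: 0.018
time_s: 16.87
tcp_pos: [0.6262, 0.1197, 0.0236]
ee_rot: [-0.5, 0.5, -0.5, 0.5]
force: [0.5, -0.1, -0.5]
gripper_width: 0.018
16.8667 [0.6262 0.1197 0.0236] 0.018 [-0.    0.55  1.55 -0.    1.05  0.  ] [ 0.5 -0.1 -0.5]
[[-0. -0.  1.]
 [-1. -0. -0.]
 [ 0. -1. -0.]]
```

View pics/w12.png

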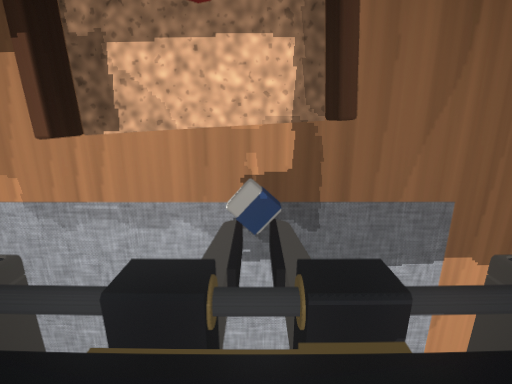

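The eraser is still held at (254,207). The right wall's end at (327,118) is about 17 mm outside the finger's path.

```bash
python3 -m crank '[{"x":-0.3,"y":0,"z":0,"wx":0,"wy":0,"wz":0,"gripper":0.61},{"x":-0.3,"y":0,"z":0,"wx":0,"wy":0,"wz":0,"gripper":0.61},{"x":-0.3,"y":0,"z":0,"wx":0,"wy":0,"wz":0,"gripper":0.61},{"x":-0.3,"y":0,"z":0,"wx":0,"wy":0,"wz":0,"gripper":0.61},{"x":-0.3,"y":0,"z":0,"wx":0,"wy":0,"wz":0,"gripper":0.61}]'
python3 -m crank '[{"x":-0.3,"y":0,"z":0,"wx":0,"wy":0,"wz":0,"gripper":0.61},{"x":-0.3,"y":0,"z":0,"wx":0,"wy":0,"wz":0,"gripper":0.61},{"x":-0.3,"y":0,"z":0,"wx":0,"wy":0,"wz":0,"gripper":0.61},{"x":-0.25,"y":0,"z":0,"wx":0,"wy":0,"wz":0,"gripper":0.61},{"x":0,"y":0,"z":0,"wx":0,"wy":0,"wz":0,"gripper":0.61}]'
python3 s.py; python3 w.py w13
```

```text
time_s: 17.33
tcp_pos: [0.626, 0.1797, 0.0236]
ee_rot: [-0.5, 0.5, -0.5, 0.5]
force: [-0.8, -0.3, 0.1]
gripper_width: 0.0178
time_s: 17.75
tcp_pos: [0.6259, 0.2267, 0.0236]
ee_rot: [-0.5, 0.5, -0.5, 0.501]
force: [0.4, 0.1, 0.7]
gripper_width: 0.0181
17.75 [0.6259 0.2267 0.0236] 0.0181 [0.17 0.61 1.46 0.   1.08 0.16] [0.4 0.1 0.7]
[[ 0.001  0.     1.   ]
 [-1.     0.001  0.001]
 [-0.001 -1.     0.   ]]
red [183, 143, 47, 48, 1737] [0.595 0.271 0.008]
green [120, 109, 47, 47, 1574] [0.557 0.293 0.008]
```

View pics/w13.png

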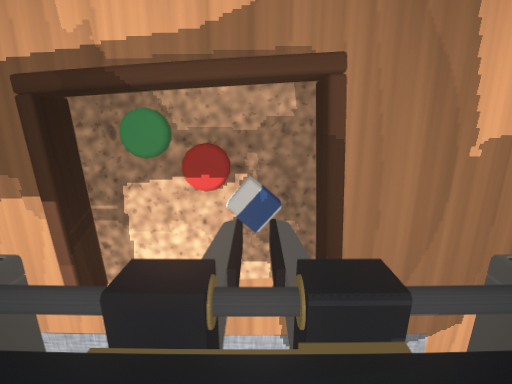

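Green, red and eraser are all inside at (145,132), (206,167) and (254,205). I'll back off, lift and check from above.

```bash
python3 -m crank '[{"x":0.4,"y":0,"z":0,"wx":0,"wy":0,"wz":0,"gripper":0.61},{"x":0.4,"y":0,"z":0,"wx":0,"wy":0,"wz":0,"gripper":0.61},{"x":0.2,"y":-0.7,"z":0,"wx":0,"wy":0,"wz":0,"gripper":0.61},{"x":0,"y":-0.8,"z":0,"wx":0,"wy":0,"wz":0,"gripper":0.61},{"x":0.7,"y":-0.6,"z":0,"wx":0,"wy":0,"wz":0,"gripper":0.61}]'
python3 -m crank '[{"x":0.6,"y":-0.6,"z":-0.4,"wx":0,"wy":0,"wz":0,"gripper":0.61},{"x":0.6,"y":-0.6,"z":-0.4,"wx":0,"wy":0,"wz":0,"gripper":0.61},{"x":0.6,"y":-0.6,"z":-0.4,"wx":0,"wy":0,"wz":0,"gripper":0.61},{"x":0.6,"y":0,"z":-0.6,"wx":0,"wy":0,"wz":0,"gripper":0.61},{"x":0.6,"y":0,"z":-0.6,"wx":0,"wy":0,"wz":0,"gripper":0.61}]'
python3 -m crank '[{"x":0.7,"y":0,"z":-0.6,"wx":0,"wy":0,"wz":0,"gripper":0.61},{"x":0.7,"y":0,"z":-0.6,"wx":0,"wy":0,"wz":0,"gripper":0.61},{"x":0.7,"y":0,"z":-0.6,"wx":0,"wy":0,"wz":0,"gripper":0.61},{"x":0.6,"y":0,"z":-0.6,"wx":0,"wy":0,"wz":0,"gripper":0.61},{"x":0,"y":0,"z":0,"wx":0,"wy":0,"wz":0,"gripper":0.61}]'
python3 - <<'E'
from h import *
shot('top','t2.png');shot('scene','s2.png')
cv2.imwrite('pics/ts2.png',np.vstack([cv2.imread('pics/t2.png')[20:320],cv2.imread('pics/s2.png')[80:]]))
E
```

```text
time_s: 18.22
tcp_pos: [0.6262, 0.1566, 0.1095]
ee_rot: [-0.499, 0.5, -0.5, 0.501]
force: [1.1, -0.6, 0.5]
gripper_width: 0.0177
time_s: 18.63
tcp_pos: [0.53, 0.033, 0.1816]
ee_rot: [0.499, -0.499, 0.502, -0.5]
force: [-0.2, -0.8, -1.0]
gripper_width: 0.018
time_s: 19.05
tcp_pos: [0.43, -0.0759, 0.1789]
ee_rot: [-0.499, 0.502, -0.502, 0.497]
force: [0.5, -0.3, 0.1]
gripper_width: 0.0179
```

View pics/ts2.png

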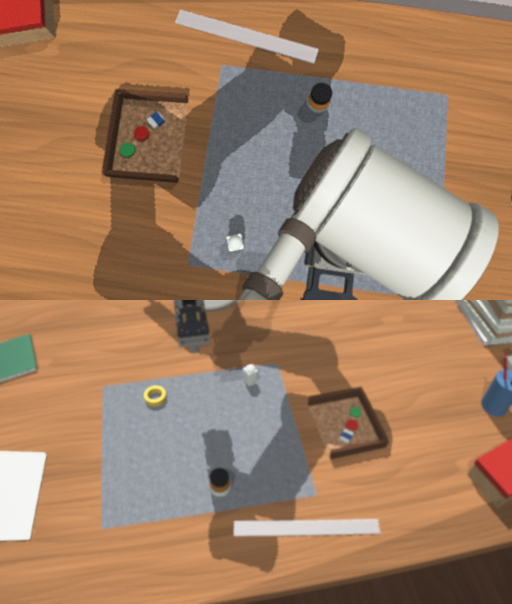

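Run:
```python
from h import *
d=load('t2');o=np.array([.5895,.2505]);x=np.array([-.07,.9975]);y=np.array([-.9975,-.07])
for n,u,v in(('green',127,169),('red',141.5,153),('eraser',156,139.5)):
    p=ray(d,u,v,.011)[:2]-o;print(n,np.round([p@x,p@y],3))
a,b=load('s2'),load('scene0');D=cv2.absdiff(a['img'],b['img'])
for n,r in(('tape',(160,190,140,170)),('seal',(140,170,240,260)),('bottle',(245,275,208,232))):
    print(n,[np.round(cv2.phaseCorrelate(*[cv2.cvtColor(i['img'][r[0]:r[1],r[2]:r[3]],cv2.COLOR_RGB2GRAY).astype(np.float32) for i in(b,a)])[0],2)])
s=manip.state();print(s['time_s'],s['force'],np.abs(s['dq']).max())
print(manip.hand_in())
```

```text
green [0.041 0.029]
red [ 0.017 -0.004]
eraser [-0.008 -0.033]
tape [array([-0.06,  0.03])]
seal [array([0.07, 0.02])]
bottle [array([ 0.38, -0.12])]
19.15 [-0.46155514 -0.67223522  0.39430062] 0.053685916786830684
the job is handed in; nothing more can be done
None
```

I swept the green magnet, the red magnet and the eraser one after another into the tidy, with the fingertips about 4–5 mm above the desk and nothing lifted. I then backed the arm off and handed the job in at 19.2 s. The hand-in gives no verdict.

**Positions:** in my last top view, the pieces lie in the tidy's frame as follows, all well inside the limits:

| Piece | x (m) | y (m) |
|---|---|---|
| Green magnet | 0.041 | 0.029 |
| Red magnet | 0.017 | -0.004 |
| Eraser | -0.008 | -0.033 |

**Left-alone objects:** the tape roll, seal and bottle shifted less than 0.5 pixel between the first and last scene pictures and stand upright. The bottle's 0.4 pixel was the largest shift; I took it for the arm's changed shadow, but did not check.

**Disagreements:**
- My first move calls were refused because each row needs all seven keys; nothing moved.
- The tips briefly dipped to about 1 mm above the desk on two descents, without any contact force.
- The wrist camera and the top view differed by a few millimetres, far less than the margins.

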